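# Seat the tag jig on its pins

### The arm

A 6-joint arm with a two-finger parallel gripper is mounted at the origin on the work surface. World frame = base frame: x ahead of the robot, y to its left, z up, the work surface at z = 0. Lengths are in m, angles in rad, forces in N, time in s.
With the tool pointing down it reaches from about 0.275 to 0.85 m from the base axis. Payload 19 kg.
Tool frame: the origin (TCP) lies at the very end of the fingers, on their centre line; the grasp point (between the pads) lies 19 mm behind it (r.tcp_to_grasp is the z of the grasp point in the tool frame, in m); z points along the fingers, y is the direction in which the jaws open and shut (so a half turn about z gives the same grasp; the last joint's range is limited). The gripper opens to 85 mm and grips with 20 to 120 N. Pads are 22 mm wide; open, the fingers measure 114 mm over their backs; the gripper's body (76 mm by 85 mm) begins 54 mm behind the grasp point. The pads swing forward as they close: fully open they stand 13 mm farther back than shut.
Start: joints at [-1.326, 0.15, 1.437, -0, 1.554, -0.134], TCP at [0.213, -0.534, 0.231] pointing down, gripper open.
Joint ranges: [-2.8, 2.8], [-0.68, 2.1], [0.12, 2.68], [-1.39, 4.53], [0.16, 2.79], [-2.81, 2.81]. Speed limits (rad/s): [1.89, 1.89, 2.22, 3.01, 3.01, 3.01].

### API

Orientations are given as a 3x3 rotation matrix whose columns are the frame's x, y, z axes.
In Python, from cell import r gives the robot as it stands. The module is installed in compiled form; this text tells all that it offers. Calls block until the motion is done:
- r.goto(position, orientation): joint-space move of the TCP to a pose.
- r.servo_line(position, speed=0.15, attitude=None): straight line of the TCP; attitude=None keeps the orientation; speed is the mean speed in m/s.
- r.movej(angles): joint-space move.
- r.ungrasp() and r.gripper_close(strength=None): open the fingers fully, or close them until they stop; strength is the grip in N (None keeps the last).
- r.hold(seconds).
- r.ik(position, orientation): joint angles nearest the present ones, or None.
- r.sense(): the state.
- r.camera(name): name is "scene" or "top" or "wrist"; returns a dict with "frame" (480x640x3 uint8, red, green, blue), "fov_y" (degrees; the focal length in pixels is half the picture's height over the tangent of half this angle, whatever the lens; pixels are square), "cx", "cy" (the principal point, pixels), "view" (4x4, takes a point from world to camera coordinates). Camera axes: x right, y up, looking along -z (the intrinsics and any distortion apply to the point x, -y, -z); pixel columns grow to the right and rows downward; lengths in m; the calibration is good to about 2 mm. A picture is of the moment at which its call begins. There is no depth.
A pose or a line that the arm cannot do raises r.MotionError and nothing moves.
- r.finish_job(): hands the job in, once; it reports no verdict.
The state is a dict: "time": time; "joint_positions": joint angles; "joint_vel": joint speeds; "joint_efforts": joint torques, N m; "tool_pos": TCP position; "ee_rot": TCP orientation; "force": force on the tool from outside, world axes, zero at the start; "wrist_torque": the same for the moment, N m; "finger_gap": finger opening in m.
Only numpy, scipy, OpenCV 4.12 (cv2) and the standard library are available. Lean on these libraries where they do the work, as an engineer would, in place of code of your own. Each camera call takes 0.05 s, during which the arm holds its last target. There are 200 camera calls.

### The job

Gently push the plywood jig plate along its fixture board until its two holes drop over the board's two locating pins and it lies fully down, flat on the deck. Only nudge it with the fingers: do not pick it up, and leave everything else where it is. Finish with the hand clear of the plate.

Things in the scene. Friction and masses are not known exactly. Their poses are not given: they have to be found in the camera images.
- plate: loose plywood jig plate, 150 (its x) x 160 (its y) x 12 mm, 0.17 to 0.35 kg, fir-tree tags inlaid flush in its face, two 14 mm through holes at x +15, y +55/-55 mm. Origin: centre of its underside, z up. At the start it lies level, rear (-x) part on the board's ledge, front part on the pin tips, 25 to 45 mm too far back along the board's x, up to 14 mm off sideways and up to 7 degrees twisted
- board: fixed light grey laminate fixture board, 290 (its x) x 260 (its y) mm, turned up to 30 degrees. Origin: centre of its underside on the table, z up. Deck 12 mm above the table; its rear, x -145 to -55 mm, is a full-width wooden ledge 24 mm above the table. Seated, the plate's origin is at x +23, y 0, z +12 mm, axes parallel to the board's, rear edge 3 mm clear of the ledge, top level with the ledge
- pin_left (a point): centre of the tip of the left steel locating pin, at board x +38, y +55 mm, 24 mm above the table (level with the ledge). Each pin stands on the deck: 12 mm in diameter for the lowest 5 mm, then tapering to 5 mm across at the tip. The plate hides the pins at first: dark lines scored on the deck, one along y through both pins and one along x from each pin to the front edge, show where they are
- pin_right (a point): tip centre of the right pin, the same, at board x +38, y -55 mm, 24 mm above the table
- hole_left (a point): centre of the hole at plate y +55 mm, at the plate's underside
- hole_right (a point): centre of the hole at plate y -55 mm, at the plate's underside
- tag_one: loose flat wooden tree tag, 62 x 34 x 4.5 mm, lying on the deck's front strip; leave alone. Origin: centre of its underside
- tag_stack: stack of tree tags 62 x 34 x 27 mm, on the table; leave alone. Origin: centre of its underside
- glue: white bottle with a red cap, 42 mm wide, 120 mm tall; leave alone. Origin: centre of its underside
- tape: roll of clear tape, 84 mm across, 20 mm high; leave alone. Origin: centre of its underside
- brush: brush lying along its x on the table; leave alone. Origin: its underside
- carton: open yellow box 80 x 60 x 45 mm; leave alone. Origin: centre of its underside
- bobbin: upright wooden bobbin, 32 mm across, 45 mm tall; leave alone. Origin: centre of its underside
There are look-alikes about, which are no part of the job. Of the things that look like the plate, the larger one is meant.

How it is judged:
At the end, for the whole second after the job is handed in: The plate lies flat on the deck (underside within 2 mm of it, within 0.02 rad of parallel), both holes over their pins (centres within 3 mm), at rest (z of plate in the frame of board between 0.01 and 0.014 m and angle between the z axis of plate and the z axis of board, either way round below 0.02 rad and horizontal distance between hole_left and pin_left below 0.003 m and horizontal distance between hole_right and pin_right below 0.003 m and linear speed of plate below 0.01 m/s); the robot touches nothing.
It fails at once if the plate is lifted: its centre more than 10 mm above where it lay on the ledge (z of plate in the frame of board above 0.034 m).
It fails at once if the plate is tipped by more than 20 degrees (angle between plate's own z axis and vertical above 0.35 rad).
It fails at once if the plate is pushed with more than 40 N (not gentle) (contact force between the fingers and plate above 40 N).
It fails at once if a bystander (tag, stack of tags, bottle, tape, brush, small box, bobbin) is moved more than 20 mm (distance of any of tag_one, tag_stack, glue, tape, brush, carton, bobbin from where it was at the start of the episode above 0.02 m).
It also fails if it takes over 51 s, if anything falls off the work surface, if the arm or the gripper's body presses on something with over 40 N, if the wrist force passes 120 N, or if a joint passes its speed limit or range.

## Working session

There is one attempt and no reset: what is moved stays moved. The work goes in short steps, each a Python script; the robot and the scene stay as the last script left them, time stands still between calls to the robot, and variables do not carry over. Pictures are saved under pics/ and viewed, about 8 in all and at most 12, crops included, and the job is handed in when it is done.

```bash
mkdir -p pics; python3 - <<'E'
from cell import r
import cv2,pickle
d={}
for n in("scene","top","wrist"):
    c=r.camera(n);d[n]=c;cv2.imwrite(f"pics/{n}0.png",c["frame"][:,:,::-1])
    print(n,{k:v for k,v in c.items() if k!="frame"})
pickle.dump(d,open("c0.pkl","wb"));print(r.sense())
E
```

```text
scene {'fov_y': 51.3551293900773, 'cx': 319.056712200112, 'cy': 241.4343457292733, 'view': array([[ 0.87378375,  0.48595083, -0.01880819, -0.49048388],
       [-0.25261282,  0.48658933,  0.8363119 ,  0.10159511],
       [ 0.41555833, -0.72600455,  0.54793126, -1.35983611],
       [ 0.        ,  0.        ,  0.        ,  1.        ]])}
top {'fov_y': 52.77951337774997, 'cx': 307.6523032847968, 'cy': 238.6720247990589, 'view': array([[-2.89037367e-02, -9.99578648e-01, -2.66462927e-03,
         3.13263711e-03],
       [ 9.96821511e-01, -2.90217919e-02,  7.41930629e-02,
        -5.48648113e-01],
       [-7.42391338e-02, -5.11703017e-04,  9.97240337e-01,
        -1.16274348e+00],
       [ 0.00000000e+00,  0.00000000e+00,  0.00000000e+00,
         1.00000000e+00]])}
wrist {'fov_y': 58.08884082140335, 'cx': 323.16929631060947, 'cy': 232.65814292741166, 'view': array([[ 0.36998031, -0.9290385 , -0.00142829, -0.57431436],
       [ 0.8941887 ,  0.35651801, -0.27077939,  0.03496156],
       [ 0.25207369,  0.09890588,  0.96264037, -0.37910566],
       [ 0.        ,  0.        ,  0.        ,  1.        ]])}
{'time': 0.15, 'joint_positions': array([-1.32598607e+00,  1.50850293e-01,  1.43785260e+00, -3.07146230e-05,
        1.55379232e+00, -1.34000509e-01]), 'joint_vel': array([-2.29712628e-05,  3.57699297e-04, -2.49973702e-03, -1.80105461e-03,
        1.80314086e-03,  8.38338472e-04]), 'joint_efforts': array([ 2.49482458e-03, -7.13383985e+01, -5.71040940e+01, -1.11283864e-04,
        7.26240090e-03, -2.91404285e-05]), 'tool_pos': array([ 0.21257087, -0.53406533,  0.23084158]), 'ee_rot': array([[ 9.29104902e-01,  3.69816196e-01, -2.48549378e-04],
       [ 3.69816269e-01, -9.29104501e-01,  8.68202876e-04],
       [ 9.01471390e-05, -8.98569152e-04, -9.99999592e-01]]), 'force': array([-0.52165275,  0.39252172,  0.48912555]), 'wrist_torque': array([-0.01748226,  0.01272002,  0.02306464]), 'finger_gap': 0.08528095733398122}
```

View pics/top0.png

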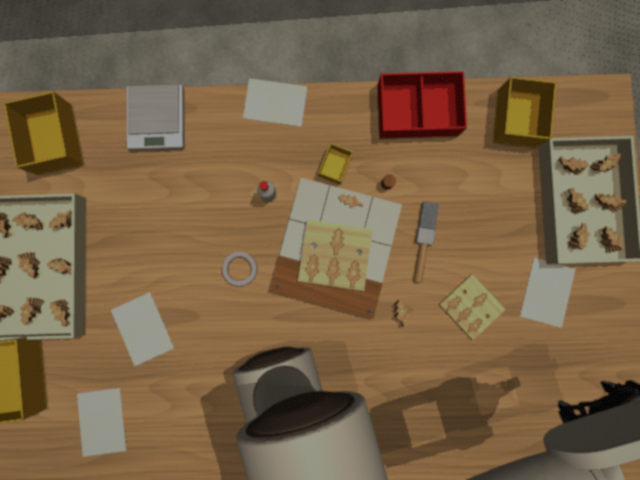

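View pics/scene0.png

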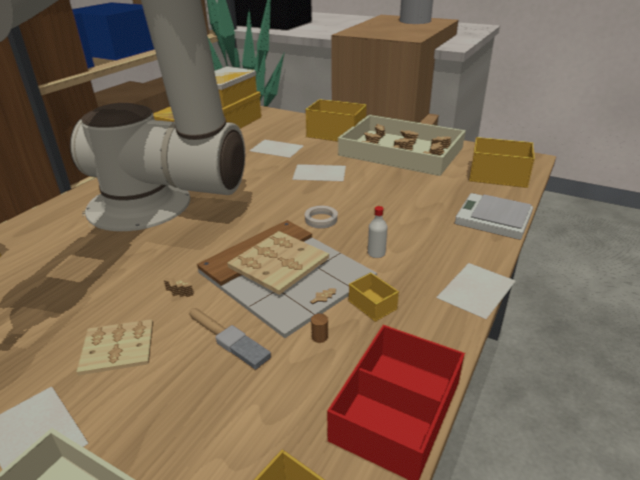

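The plate is the larger fir-tagged panel, at top-view (336,256) and scene (280,260). The only look-alike is the smaller one at (472,307) in the top view, (117,345) in the scene view. The plate lies on the board, as described. Next I'll compute rough poses and move in for a close look.

```bash
cat > h.py <<'E'
import numpy as np,cv2
def K(c): f=240/np.tan(np.radians(c["fov_y"])/2); return f
def ray(c,px,z):
    px=np.atleast_2d(np.array(px,float));f=K(c);V=c["view"];R=V[:3,:3];C=-R.T@V[:3,3]
    d=np.c_[(px[:,0]-c["cx"])/f,-(px[:,1]-c["cy"])/f,-np.ones(len(px))]@R
    return C+d*((z-C[2])/d[:,2])[:,None]
def proj(c,P):
    p=np.atleast_2d(P)@c["view"][:3,:3].T+c["view"][:3,3];f=K(c)
    return np.c_[c["cx"]+f*p[:,0]/-p[:,2],c["cy"]-f*p[:,1]/-p[:,2]]
def down(yaw): # tool x at yaw, z down
    c,s=np.cos(yaw),np.sin(yaw);return np.array([[c,s,0],[s,-c,0],[0,0,-1.]])
E
python3 - <<'E'
from h import *
import pickle
from cell import r
np.set_printoptions(precision=4,suppress=True)
d=pickle.load(open("c0.pkl","rb"));t=d["top"]
B=np.r_[ray(t,[(301,179),(401,205)],.012),ray(t,[(374,318),(270,290)],.024)][:,:2]
P=ray(t,[(306,220),(371,229),(364,291),(300,283)],.036)[:,:2]
for Q in(B,P):
    x=(Q[0]+Q[1]-Q[2]-Q[3])/2;y=(Q[0]+Q[3]-Q[1]-Q[2])/2
    print(Q.mean(0),np.linalg.norm(x),np.linalg.norm(y),np.degrees([np.arctan2(x[1],x[0]),np.arctan2(-y[0],y[1])]))
    if Q is B: yaw=np.arctan2(-y[0],y[1])
w=d["wrist"];V=w["view"];s=r.sense();C=-V[:3,:3].T@V[:3,3]
print("cam in tool",s["ee_rot"].T@(C-s["tool_pos"]),"look",s["ee_rot"].T@-V[2,:3])
# camera placed to centre board
R=down(yaw);co=s["ee_rot"].T@(C-s["tool_pos"]);lk=R@(s["ee_rot"].T@-V[2,:3])
b=np.r_[B.mean(0),.02];cam=b-lk*.42
tcp=cam-R@co;print(yaw,tcp)
r.goto(tcp,R);c=r.camera("wrist");pickle.dump(c,open("c1.pkl","wb"));cv2.imwrite("pics/w1.png",c["frame"][:,:,::-1]);print(r.sense()["time"],r.sense()["joint_positions"])
E
```

```text
[ 0.5257 -0.0829] 0.28460081700406115 0.2578678841469985 [-16.4939 -16.523 ]
[ 0.5046 -0.078 ] 0.1513370624196191 0.15649563074109124 [-7.8287 -9.1802]
cam in tool [ 0.0691 -0.0001 -0.1427] look [-0.2709 -0.0005  0.9626]
-0.28838124434232915 [ 0.5684 -0.0959  0.2816]
2.2417 [-0.302   0.1423  1.3468 -0.0001  1.6528  1.5579]
```

View pics/w1.png

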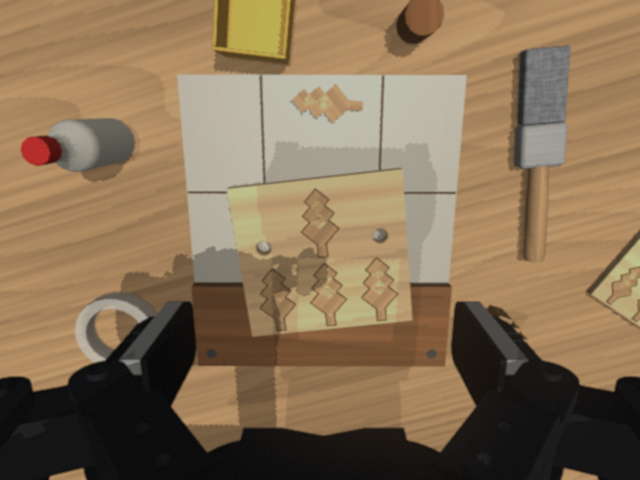

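The close view shows the board with its ledge at the bottom. The scored y line is at row ~191, and the x lines run (261,75)-(264,185) and (383,75)-(380,170). The plate corners are at (228,187), (402,169), (412,321) and (252,335), and the holes at (264,247) and (380,235). The 160 mm size can be checked from these.

```bash
cat >> h.py <<'E'
def sub(c,pts,w=5):
    g=cv2.cvtColor(c["frame"],cv2.COLOR_RGB2GRAY);p=np.array(pts,np.float32).reshape(-1,1,2)
    q=cv2.cornerSubPix(g,p.copy(),(w,w),(-1,-1),(3,50,.01)).reshape(-1,2);p=p.reshape(-1,2)
    bad=np.linalg.norm(p-q,axis=1)>4;q[bad]=p[bad];return q
def fit(model,Q): # 2D rigid, model->world
    m=np.array(model,float);mc,qc=m.mean(0),Q.mean(0);H=(m-mc).T@(Q-qc)
    a=np.arctan2(H[0,1]-H[1,0],H[0,0]+H[1,1]);R=np.array([[np.cos(a),-np.sin(a)],[np.sin(a),np.cos(a)]])
    t=qc-R@mc;return a,t,np.linalg.norm(m@R.T+t-Q,axis=1)*1e3
E
python3 - <<'E'
from h import *
import pickle
np.set_printoptions(precision=4,suppress=True)
c=pickle.load(open("c1.pkl","rb"))
px=sub(c,[(179,75),(466,75),(198,366),(446,366),(261,75),(383,75)])
Q=np.r_[ray(c,px[:2],.012),ray(c,px[2:4],.024),ray(c,px[4:],.012)][:,:2]
a,t,e=fit([(.145,.13),(.145,-.13),(-.145,.13),(-.145,-.13),(.145,.055),(.145,-.055)],Q);print("board",np.degrees(a),t,e)
Rb=np.array([[np.cos(a),-np.sin(a)],[np.sin(a),np.cos(a)]])
print("score line x(38)",((ray(c,[(212,191.5),(432,191.5)],.012)[:,:2]-t)@Rb)*1e3)
print("x lines",((ray(c,[(263.5,175),(380.5,165)],.012)[:,:2]-t)@Rb)*1e3)
pp=sub(c,[(228,187),(402,169),(412,321),(252,335)])
P=ray(c,np.r_[pp,[(264,247),(380,235)]],.036)[:,:2]
m=[(.075,.08),(.075,-.08),(-.075,-.08),(-.075,.08),(.015,.055),(.015,-.055)]
for n in(4,6):
    b,u,e=fit(m[:n],P[:n]);print("plate",np.degrees(b-a),((u-t)@Rb)*1e3,e)
print(((P-t)@Rb)*1e3,px,pp)
E
```

```text
board -16.594867870724773 [ 0.5262 -0.0817] [0.4012 0.4145 0.3791 0.3066 0.3265 0.6196]
score line x(38) [[  38.5434  105.479 ]
 [  38.7483 -106.8532]]
x lines [[ 54.5378  55.1903]
 [ 64.149  -56.2097]]
plate 6.338315844539441 [-19.5417  -2.1187] [1.5099 1.1951 0.2322 0.9402]
plate 6.32235424026303 [-19.3368  -2.1458] [1.3482 1.2151 0.4126 1.1648 0.6051 0.3406]
[[  47.0521   84.4482]
 [  64.1171  -72.1892]
 [ -85.4834  -89.9185]
 [-103.8527   69.1847]
 [  -9.9533   53.8821]
 [   1.9172  -54.9785]] [[176.3927  73.8931]
 [465.6176  74.3371]
 [198.     366.    ]
 [444.496  365.7003]
 [260.3907  74.3642]
 [382.6789  75.2499]] [[228.     187.    ]
 [401.7565 168.2841]
 [412.0704 319.9065]
 [252.1085 336.4193]]
```

The fit agrees well: residuals are ≤1.5 mm and the score lines land at 38.6 and ±55.7. The plate is at board (-19.4, -2), twisted +6.3°. I'll push the rear edge with the open fingers, which makes two contacts and squares the plate. First I'll descend behind it and feel for the ledge.

```bash
cat >> h.py <<'E'
A=np.radians(-16.595);T=np.array([.5262,-.0817])
RB=np.array([[np.cos(A),-np.sin(A)],[np.sin(A),np.cos(A)]])
def W(x,y,z): return np.r_[RB@np.array([x,y])/1e3+T,z/1e3]  # board mm -> world m
E
cat > d.py <<'E'
from h import *
from cell import r
np.set_printoptions(precision=2,suppress=True)
R=down(A)
r.goto(W(-125,-1,60),R);r.servo_line(W(-125,-1,30),.1)
f0=r.sense()["force"];z=30
while z>8:
    z-=1.5;r.servo_line(W(-125,-1,z),.03);s=r.sense();f=s["force"]-f0
    if f[2]>2.5:break
print(z,f,s["tool_pos"]*1e3,s["time"])
z=s["tool_pos"][2]*1e3+3.5;r.servo_line(W(-125,-1,z),.05)
s=r.sense();print(z,s["force"],s["time"])
E
python3 d.py
```

```text
10.5 [-2.26  0.42  9.53] [406.31 -47.    10.8 ] 7.025
14.295771475441075 [0.3  0.18 0.  ] 7.275
```

```bash
cat > p.py <<'E'
from h import *
from cell import r
import pickle,sys
np.set_printoptions(precision=2,suppress=True)
def push(x0,x1,y,z,step=3,sp=.04,lim=18):
    f0=r.sense()["force"];x=x0
    while x<x1-1e-6:
        x=min(x+step,x1);r.servo_line(W(x,y,z),sp);s=r.sense();f=s["force"]-f0
        fb=np.r_[RB.T@f[:2],f[2]];print(x,fb,round(s["time"],2))
        if np.linalg.norm(f)>lim:print("STOP");break
    return x
def snap(n):
    c=r.camera("wrist");pickle.dump(c,open(n+".pkl","wb"));cv2.imwrite(f"pics/{n}.png",c["frame"][:,:,::-1])
E
python3 - <<'E'
from p import *
push(-125,-82,-1,14.3);snap("w2")
E
```

```text
-122 [-0.44  0.01 -0.26] 7.53
-119 [-0.37 -0.21 -0.42] 7.78
-116 [ 0.3  -0.93 -0.32] 8.03
-113 [-0.37 -0.74  0.19] 8.28
-110 [-0.64  0.28  0.65] 8.53
-107 [-0.59 -0.88  0.12] 8.78
-104 [-0.22 -0.04 -0.73] 9.03
-101 [ 0.1  -0.29  0.63] 9.28
-98 [ 0.41 -0.52 -0.06] 9.53
-95 [0.31 0.35 0.45] 9.78
-92 [-0.05 -0.09 -0.17] 10.03
-89 [-1.29  0.    0.17] 10.28
-86 [-0.05  0.06  0.16] 10.53
-83 [-0.25 -0.16  0.03] 10.78
-82 [ 0.39 -0.42 -0.38] 11.03
```

View pics/w2.png

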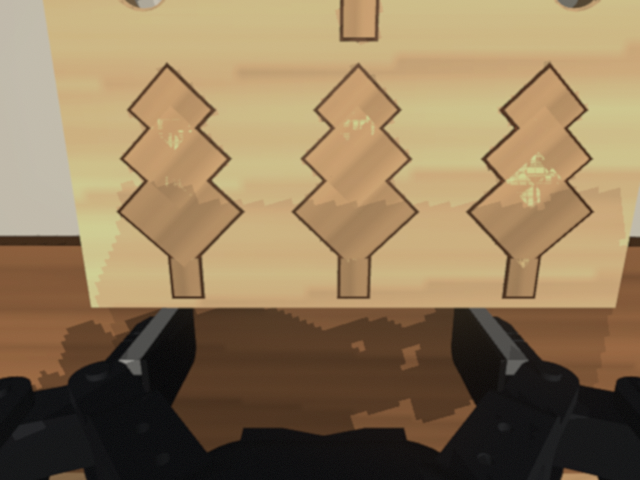

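The plate is square now. Its rear edge is level at row 307, with corners (91,307) and (615,307), and both fingers touch it. I'll measure the lateral offset.

```bash
python3 - <<'E'
from p import *
c=pickle.load(open("w2.pkl","rb"))
print(sub(c,[(91,307),(615,307)]))
Q=ray(c,[(91,307),(615,307)],.036)[:,:2];print((Q-T)@RB*1e3)
print((ray(c,[(20,237),(632,237)],.024)[:,:2]-T)@RB*1e3)
E
```

```text
[[ 90.87 306.95]
 [614.67 307.4 ]]
[[-70.77  70.46]
 [-70.72 -89.87]]
[[-51.97  96.73]
 [-51.92 -99.68]]
```

The plate is square, but turning it shifted it to y ≈ -9.7. I'll push it back 9 mm from its right side, again with both fingers.

```bash
python3 - <<'E'
from p import *
r.servo_line(W(-90,-1,14.3),.06);r.servo_line(W(-90,-1,80),.15)
R=down(A+np.pi/2);xc=4
print(r.ik(W(xc,-112,80),R))
r.goto(W(xc,-112,80),R);r.servo_line(W(xc,-112,14.3),.12)
f0=r.sense()["force"]
for y in np.append(np.arange(-108,-92,3),-91.6):
    r.servo_line(W(xc,y,14.3),.04);s=r.sense();f=s["force"]-f0
    print(y,np.r_[RB.T@f[:2],f[2]],round(s["time"],2))
    if np.linalg.norm(f)>18:break
r.servo_line(W(xc,-106,14.3),.06);r.servo_line(W(xc,-112,80),.15)
Rr=down(A);r.goto(W(-40,-1,170),Rr);snap("w3");print(r.sense()["time"])
E
```

```text
[-0.51  0.16  1.74 -0.    1.24 -0.22]
-108.0 [-0.83  1.26 -0.68] 14.53
-105.0 [-0.93  1.85 -1.43] 14.78
-102.0 [-0.88  1.33  0.43] 15.03
-99.0 [ 0.03  1.98 -0.17] 15.28
-96.0 [-1.11  1.61 -0.93] 15.53
-93.0 [-0.79  1.96 -0.4 ] 15.78
-91.6 [-1.28  0.88 -0.44] 16.02
18.6833
```

View pics/w3.png

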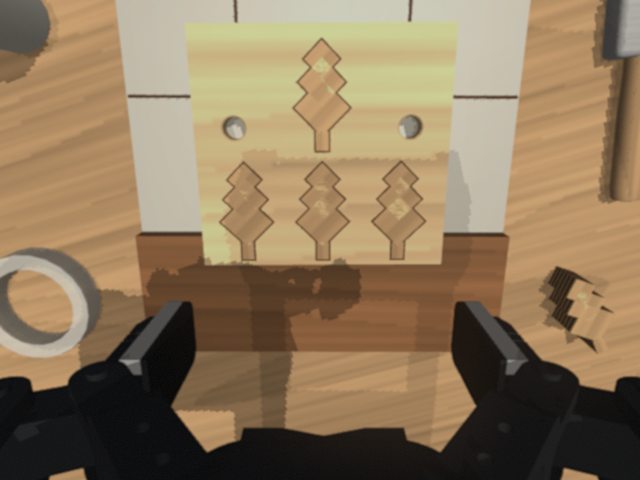

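The plate is square and centred, with its rear edge at row 264 from (204,264) to (442,264). The holes are at (234,128) and (411,126), and the x lines reach the plate's front edge at (236,20) and (411,20). I'll measure the offset.

```bash
python3 - <<'E'
from p import *
c=pickle.load(open("w3.pkl","rb"))
f=lambda p,z:print((ray(c,p,z)[:,:2]-T)@RB*1e3)
pp=sub(c,[(187,25),(457,23),(442,264),(204,264)]);print(pp);f(pp,.036)
f([(234,128),(411,126)],.036)
f([(235.5,12),(410.5,12)],.012);f([(160,96.5),(485,96.5)],.012)
E
```

```text
[[184.03  22.49]
 [456.81  22.97]
 [440.55 263.7 ]
 [204.56 264.64]]
[[ 78.42  80.72]
 [ 78.32 -78.63]
 [-70.84 -80.29]
 [-71.69  79.77]]
[[ 18.51  54.83]
 [ 19.83 -55.15]]
[[ 88.8   54.78]
 [ 88.9  -55.64]]
[[  37.86  107.6 ]
 [  38.08 -107.88]]
```

It's within 0.5 mm laterally and 0.3° in angle. Now the final push from the rear: 19 mm to go, nominal TCP x ≈ -63.

```bash
python3 - <<'E'
from p import *
r.goto(W(-92,0,60),down(A));r.servo_line(W(-92,0,14),.1)
push(-92,-68,0,14,step=4,sp=.04)
x=push(-68,-62.5,0,14,step=1,sp=.02)
r.servo_line(W(-75,0,14),.06);r.servo_line(W(-75,0,70),.15)
r.goto(W(-40,0,170),down(A));snap("w4");print(r.sense()["time"])
E
```

```text
-88 [-0.9  -1.05  1.33] 20.1
-84 [-0.21 -0.48  0.89] 20.35
-80 [-1.01  0.18  1.55] 20.6
-76 [-0.44 -0.72  0.57] 20.85
-72 [0.43 0.53 0.88] 21.1
-68 [ 0.05 -0.5   0.48] 21.35
-67 [-0.33  1.36 -0.04] 21.6
-66 [-1.31  0.89  0.04] 21.85
-65 [ 0.22 -0.11  0.04] 22.1
-64 [-0.12  0.52 -0.87] 22.35
-63 [-0.12  0.4   0.04] 22.6
-62.5 [-1.61 -0.04  0.16] 22.85
24.2833
```

View pics/w4.png

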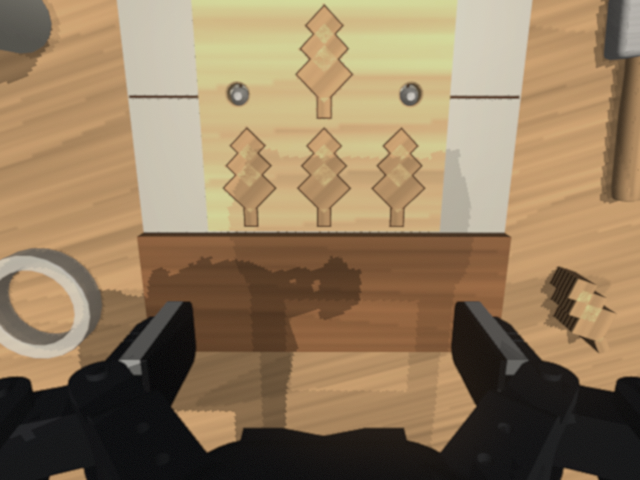

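It appears seated: both pins show inside the holes at (238,94) and (411,94), and a thin dark gap shows at the ledge, row 234. I'll check the height from the apparent size, and flatness from the scene camera.

```bash
python3 - <<'E'
from p import *
c=pickle.load(open("w4.pkl","rb"))
g=cv2.cvtColor(c["frame"],cv2.COLOR_RGB2HSV)
m=((g[...,0]>15)&(g[...,0]<35)&(g[...,1]>60)).astype(np.uint8)
for row in(10,60,140,215):
    v=np.where(c["frame"][row,180:480].astype(int)[:,0]-c["frame"][row,180:480].astype(int)[:,2]>35)[0]+180
    q=[(v[0]-.5,row),(v[-1]+.5,row)]
    for z in(.024,.036):
        Q=(ray(c,q,z)[:,:2]-T)@RB*1e3;print(row,z,Q.round(1).tolist(),"width",np.ptp(Q[:,1]).round(1))
print((ray(c,[(238,94),(411,94)],.024)[:,:2]-T)@RB*1e3)
s=r.camera("scene");p=proj(s,[W(23,0,20)])[0].astype(int);print(p,r.sense()["time"])
k=s["frame"][p[1]-75:p[1]+75,p[0]-100:p[0]+100,::-1]
cv2.imwrite("pics/s2.png",cv2.resize(k,(800,600),interpolation=cv2.INTER_CUBIC))
E
```

```text
10 0.024 [[87.6, 80.6], [87.6, -80.1]] width 160.8
10 0.036 [[85.1, 77.3], [85.1, -76.8]] width 154.1
60 0.024 [[59.3, 80.5], [59.4, -80.0]] width 160.5
60 0.036 [[58.1, 77.2], [58.1, -76.7]] width 153.8
140 0.024 [[10.6, 80.5], [10.6, -80.1]] width 160.6
140 0.036 [[11.3, 77.2], [11.4, -76.7]] width 153.9
215 0.024 [[-39.8, 80.3], [-39.7, -80.6]] width 160.9
215 0.036 [[-36.9, 77.0], [-36.9, -77.2]] width 154.2
[[ 39.18  54.52]
 [ 39.19 -55.32]]
[293 271] 24.3333
```

View pics/s2.png

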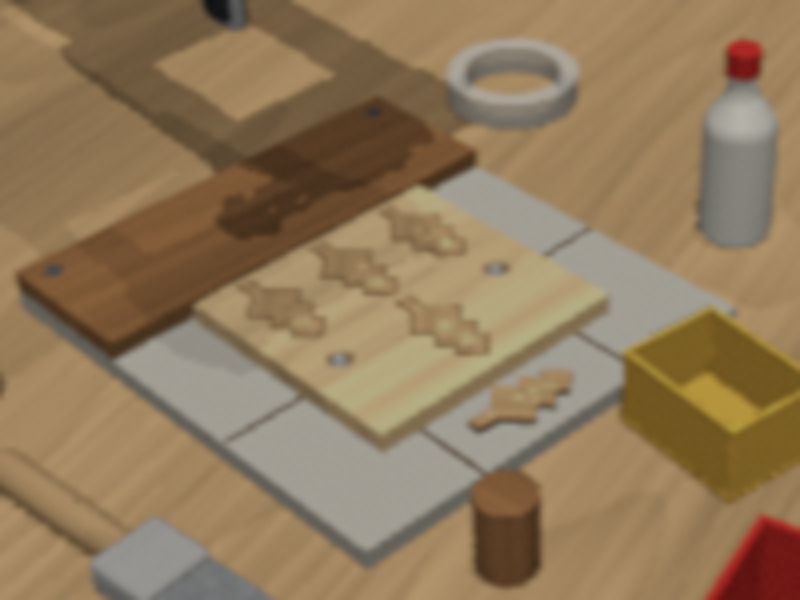

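The scene crop shows the plate flat on the deck with its top level with the ledge. The tag and bystanders are untouched and the hand is clear, so I'll hand in.

```bash
python3 -c "
from cell import r
r.finish_job();print(r.sense()['time'])"
```

```text
the job is handed in; nothing more can be done
the job is handed in; nothing more can be done
```

The plate is seated over both pins and lies flat on the deck. I handed the job in at about 24 s of the 51 s allowed, and no verdict was reported.

**What I did:**
- I pushed the rear edge with the open fingers, which squared the plate from its +6.3° twist. That turn shifted it sideways to y ≈ -9.7 mm.
- I pushed its right side back about 9 mm.
- I pushed the rear edge again until the plate dropped over the pins.
- The wrist force stayed around 2 N or less in every push.

**Last checks:**
- **Height and level:** at the seated height the plate's width measures 160.5–160.9 mm at four rows along its length, against 160 mm true. At the unseated height it would measure only 154 mm, so the plate is down and level. The scene picture also shows its top level with the ledge.
- **Holes over pins:** the holes measure at board x 39.2, y +54.5 and -55.3 mm, against 38 and ±55 mm. That is about 1.3 mm off, within the 2 mm camera calibration and the 3 mm limit.
- **Bystanders and hand:** nothing else looks moved (judged by eye), and the hand is well clear of the plate.

One reading disagreed: an early measurement put the ledge's front edge at x -52 mm instead of -55. I took it to be a shadow and did not use it.

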